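# Put the condiments back on their own coasters

### The arm

A 6-joint arm with a two-finger parallel gripper is mounted at the origin on a cart in front of the work surface, level with it; the furniture and walls round the work are solid. World frame = base frame: x ahead of the robot, y to its left, z up, the work surface at z = 0. Lengths are in m, angles in rad, forces in N, time in s.
With the tool pointing down it reaches from about 0.275 to 0.75 m from the base axis. Payload 10.2 kg.
Tool frame: the origin (TCP) lies midway between the tips of the shut fingers; the grasp point (between the pads) lies 19 mm behind it (env.hold_point_z is the distance from the TCP to the grasp point, in m); z points along the fingers, y is the direction in which the jaws open and shut (so a half turn about z gives the same grasp; the last joint's range is limited). The gripper opens to 85 mm and grips with 20 to 120 N. Pads are 22 mm wide; open, the fingers measure 114 mm over their backs; the gripper's body (76 mm by 85 mm) begins 54 mm behind the grasp point. The pads swing forward as they close: fully open they stand 13 mm farther back than shut.
Start: joints at [-1.484, 0.313, 1.498, -0, 1.331, -0.223], TCP at [0.16, -0.5, 0.231] pointing down, gripper open.
Joint ranges: [-2.94, 2.94], [-0.97, 2.17], [0.19, 2.56], [-1.23, 4.37], [0.02, 3.11], [-2.88, 2.88]. Speed limits (rad/s): [2.39, 2.39, 3.01, 3.14, 3.14, 3.14].

### API

Orientations are given as [roll, pitch, yaw] about the fixed x, y, z axes, in that order (R = Rz(yaw) Ry(pitch) Rx(roll)).
In Python, from cell import env gives the robot as it stands.
- The arm moves only by the shell command python3 -m handwheel 'ROWS' [OPENING] [FORCE]. ROWS is JSON, a list that holds one entry, the list of rows, each a list of 6 numbers: the shift along the tool's x, y, z in cm, then the turn, a rotation vector about the tool's x, y, z in rad. In form: [[[tx, ty, tz, ax, ay, az], ...]]. A call has 1 to 5 rows; each row is the pose to reach, as a shift and turn from the pose commanded when the call began, along the tool's axes at that moment; what a row does not reach only later rows make up. A row lasts 1/8 s, in which the tool goes at most 62.5 mm and 10.7 degrees, less where a joint would pass 70% of its speed; a pose out of reach is approached as far as the arm can. A call with a gripper value outside its range is refused whole. OPENING is the opening, from 0 (shut) to 1 (fully open), set as the call begins (- or left out, the last holds). The fingers move at their own pace and stop on an object; FORCE is the grip in N (left out, the last holds). Time passes only in rows, so rows that repeat a pose let the fingers close. It gives the time, the measured TCP pose, the force and the opening at its end, in the units of the state.
- env.get_state(): the state, without advancing time (a new reading comes with each control period).
- env.read_camera(name): name is "scene" or "side" or "wrist"; returns the picture (420x560x3 uint8, blue, green, red); there is no depth.
- env.camera_model(name): a dict with "camera_matrix" (3x3 intrinsics, pixels), "world_from_camera" (4x4, takes a point from camera to world coordinates). Camera axes: x right, y down, z forward; pixel columns grow to the right and rows downward; lengths in m; the calibration is good to about 2 mm. A picture is of the moment at which its call begins: read the wrist's pose just before it. camera_model takes no time and is no camera call; for the wrist camera it gives the pose at the moment of the call.
- env.hand_in(): hands the job in, once; it reports no verdict.
Trained networks look in the newest picture that a camera, given by its name, has taken for a name from the list of things; names that differ only in an ending like _2 or _b are one class to them, and where a whole thing is asked for, a point or a joint stands for the part that bears it (a point fixed in the world has none). Each returns a list of dicts, best first, with "conf" (0 to 1); they miss things now and then, are a little off and sometimes report something else, mostly with a low value. They report only what shows in the picture. A call takes as long as a camera call. They do not tell look-alikes from the thing itself.
- env.spot_in(camera, target): "position" ([x, y, z] in m, in the coordinates of the camera as it stood for that picture, good to about 4 mm: the middle of the surface that is visible of it).
The state is a dict: "time_s": time; "joints": joint angles; "qvel": joint speeds; "tau": joint torques, N m; "tcp_pos": TCP position; "orientation": TCP orientation; "force": force on the tool from outside, world axes, zero at the start; "ft_torque": the same for the moment, N m; "width": finger opening in m.
Only numpy, scipy, OpenCV 4.12 (cv2) and the standard library are available. Lean on these libraries where they do the work, as an engineer would, in place of code of your own. Each camera call takes 0.05 s, during which the arm holds its last target. There are 200 camera calls.

### The job

The pepper mill, the salt shaker and the spice jar each stand on the wrong coaster. Move them round, with the empty board as a free spot on the way, until the pepper mill stands upright in the middle of the round coaster, the salt shaker in the middle of the triangular one and the spice jar in the middle of the square one. Tip nothing over, and leave everything else standing where it is.

Things in the scene. Friction and masses are not known exactly. Their poses are not given: they have to be found in the camera images.
- mill_c (a point): pepper mill of dark turned wood, the tallest of the three, round, loose: 160 mm tall, 58 mm wide at the foot. This point is on its axis, half-way up (80 mm above its foot); z points up the axis. Because it is tall, take it by its head from above: the head is rounded, about 50 mm wide, and lies 116 to 149 mm above the foot; a knob 12 mm wide stands on it up to 160 mm. The head does not turn. Mass 0.13 to 0.25 kg. At the start it stands on the square coaster.
- salt_c (a point): salt shaker of clear glass with a grey cap, round, loose: 90 mm tall, 44 mm wide up to 66 mm above its foot, the cap above about 34 mm wide. This point is on its axis, half-way up (45 mm above its foot); z points up the axis. Mass 0.07 to 0.14 kg. At the start it stands on the round coaster.
- spice_c (a point): glass spice jar with a red cap, round, loose: 106 mm tall, glass 42 mm wide, cap 45 mm wide from 85 mm above its foot to the top. This point is on its axis, half-way up (53 mm above its foot); z points up the axis. Mass 0.08 to 0.15 kg. At the start it stands on the triangular coaster.
- coaster_round: round wooden coaster with a cork middle, 104 mm across, 10 mm thick, flat top, fixed to the worktop. Origin at the centre of its underside, on the worktop; z up.
- coaster_square: square wooden coaster with a cork middle, 100 x 100 mm, 10 mm thick, flat top, fixed to the worktop. Origin at the centre of its underside; x and y along its sides, z up.
- coaster_triangle: triangular wooden coaster with rounded corners and a cork middle, 10 mm thick, flat top, fixed to the worktop; from its centre 42 mm to each side and 72 mm to each corner. Origin at the centre of its underside; x points to one corner, z up.
- spare_board: small dark oblong wooden board, 105 x 145 mm, 10 mm thick, flat top, fixed to the worktop, empty: room to set one thing aside. Origin at the centre of its underside; the long side lies along its y, z up.
- jam_c (a point): jam jar, a loose bystander to be left alone: round, 69 mm wide, 99 mm tall. This point is its centre, half-way up.
- tin_c (a point): low food tin, a loose bystander to be left alone: round, 75 mm wide, 58 mm tall. This point is its centre, half-way up.
- mug_c (a point): green and white mug, a loose bystander to be left alone: 99 mm tall, 86 mm wide, with a handle that makes it 121 mm long along its y (handle at -y, the cup itself centred 18 mm towards +y). This point is the centre of its outline, half-way up.
Mind the look-alikes: they are no part of the job. Leave any green look-alike of the part that bears salt_c alone.

How it is judged:
By the outcome, as a careful person would: the job done as asked, in the order asked, and still so for the second after the job is handed in, with the robot touching nothing.
It also fails if it takes over 93 s, if anything falls off the work surface, if the arm or the gripper's body presses on something with over 40 N, if the wrist force passes 120 N, or if a joint passes its speed limit or range.

## Working session

There is one attempt and no reset: what is moved stays moved. The work goes in short steps, Python scripts to look and compute and a shell command to move; the robot and the scene stay as the last step left them, time stands still between calls to the robot, and variables do not carry over. Pictures are saved under pics/ and viewed, on a budget of 14 in all, crops included, one or two more only if the job needs it, and the job is handed in when it is done.

```bash
ls; mkdir -p pics
cat > h.py <<'E'
import numpy as np, cv2
from cell import env
def spot(cam,names):
    M=np.array(env.camera_model(cam)["world_from_camera"])
    for n in names:
        for d in env.spot_in(cam,n)[:3]:
            p=np.array(d["position"]);w=M[:3,:3]@p+M[:3,3]
            K=np.array(env.camera_model(cam)["camera_matrix"]);u=K@p;u=u[:2]/u[2]
            print(cam,n,round(d["conf"],2),w.round(3),u.round(0))
def ray(cam,u,v,z,M=None):
    m=env.camera_model(cam);M=np.array(m["world_from_camera"]) if M is None else M
    d=M[:3,:3]@np.linalg.inv(m["camera_matrix"])@[u,v,1];o=M[:3,3]
    return o+d*(z-o[2])/d[2]
def proj(cam,p):
    m=env.camera_model(cam);M=np.linalg.inv(np.array(m["world_from_camera"]))
    c=M[:3,:3]@np.array(p)+M[:3,3];u=np.array(m["camera_matrix"])@c;return u[:2]/u[2]
E
python3 - <<'E'
from h import *
s=env.get_state();print(s)
for c in ("scene","side"):
    cv2.imwrite(f"pics/{c}0.png",env.read_camera(c))
    spot(c,["mill_c","salt_c","spice_c","coaster_round","coaster_square","coaster_triangle","spare_board","jam_c","tin_c","mug_c"])
    print(np.array(env.camera_model(c)["world_from_camera"]).round(2).tolist())
E
```

```text
pics
{'time_s': 0.0, 'joints': array([-1.48439691e+00,  3.13478824e-01,  1.49844546e+00, -4.06933074e-06,
        1.33100765e+00, -2.23412526e-01]), 'qvel': array([-8.99688628e-04,  9.04205899e-04,  2.07370806e-03, -1.50275102e-03,
       -6.97853646e-05,  5.02552685e-04]), 'tau': array([-2.23035524e-03, -4.12275553e+01, -2.59742492e+01, -2.62440935e-04,
        4.12271416e-03, -2.51784961e-06]), 'tcp_pos': array([ 0.16001979, -0.49974416,  0.23071718]), 'orientation': array([-3.14028579e+00, -2.92874489e-04,  3.09812721e-01]), 'force': array([-0.43330715, -0.71502264, -1.35315719]), 'ft_torque': array([0.02195221, 0.02532838, 0.05344507]), 'width': 0.08531779770635688}
scene mill_c 0.57 [0.578 0.098 0.082] [236. 219.]
scene salt_c 0.89 [0.569 0.196 0.049] [202. 241.]
scene coaster_round 0.89 [0.444 0.285 0.011] [189. 288.]
scene coaster_square 0.66 [0.567 0.109 0.008] [235. 249.]
scene spare_board 0.7 [ 0.424 -0.058  0.006] [322. 258.]
scene jam_c 0.8 [0.403 0.11  0.061] [269. 256.]
scene tin_c 0.63 [0.445 0.285 0.01 ] [188. 288.]
scene mug_c 0.73 [0.585 0.304 0.071] [155. 240.]
[[-
[... 182 characters left out ...]
.046] [286. 204.]
side salt_c 0.69 [0.466 0.252 0.063] [236. 191.]
side salt_c 0.58 [ 0.43  -0.079  0.008] [253. 285.]
side spice_c 0.79 [ 0.572 -0.242  0.077] [354. 296.]
side spice_c 0.61 [ 0.569 -0.246  0.007] [350. 328.]
side coaster_square 0.97 [0.58  0.051 0.006] [300. 241.]
side coaster_triangle 0.98 [ 0.57  -0.245  0.01 ] [350. 326.]
side spare_board 0.68 [ 0.429 -0.08   0.008] [252. 285.]
side jam_c 0.75 [0.42  0.066 0.064] [233. 227.]
side tin_c 0.82 [ 0.406 -0.244  0.056] [260. 326.]
side tin_c 0.58 [0.59  0.069 0.08 ] [303. 210.]
side mug_c 0.91 [0.608 0.271 0.084] [284. 175.]
[[0.96, -0.14, 0.26, 0.3], [-0.29, -0.46, 0.84, -0.71], [0.0, -0.88, -0.48, 0.53], [0.0, 0.0, 0.0, 1.0]]
```

View pics/scene0.png

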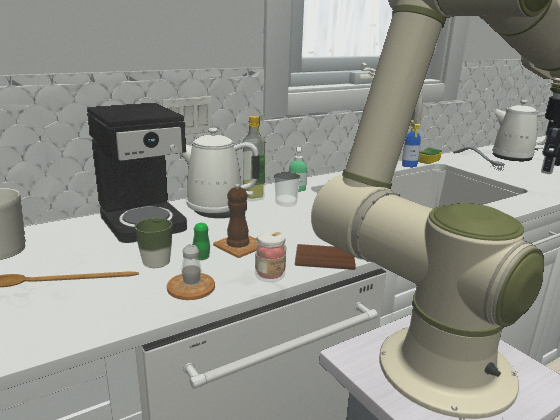

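View pics/side0.png

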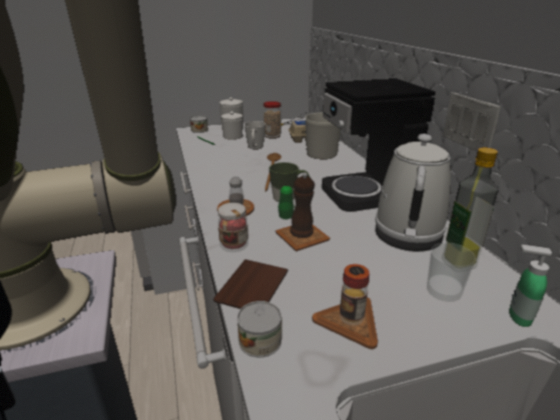

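Scene view: the mill stands at (237,215) on the square coaster. The clear salt shaker is at (191,265) on the round coaster, and its green look-alike at (201,240) stands bare on the worktop. Side view: spice jar (354,293) on the triangle, tin (260,325), jam (233,228), mug (285,180), clear salt (236,190), green one (287,200), empty board (252,285). I'll triangulate these.

Run:
```python
from h import *
def tri(a,b):
    P=[]
    for c in("scene","side"):
        m=env.camera_model(c);P.append(np.array(m["camera_matrix"])@np.linalg.inv(np.array(m["world_from_camera"]))[:3])
    X=cv2.triangulatePoints(P[0],P[1],np.array(a,float),np.array(b,float)).ravel();return (X[:3]/X[3]).round(3)
for n,a,b in [("mill knob",(237,188),(304,178)),("salt top",(191,246),(236,178)),("green top",(201,224),(287,188)),("jam lid",(271,238),(232,213)),("board",(325,257),(252,285)),("mug rim",(155,226),(285,170)),("kettle top",(212,131),(424,140))]:print(n,tri(a,b))
for n,c,u,v,z in [("sq","side",302,235,.01),("sq","scene",239,244,.01),("round","scene",191,285,.01),("round","side",236,207,.01),("tri","side",350,323,.01),("spice top","side",355,270,.106),("tin top","side",260,315,.058),("board","side",252,285,.01),("mug","scene",155,262,0)]:print(n,ray(c,u,v,z).round(3))
print(np.array(env.camera_model("wrist")["world_from_camera"]).round(3).tolist(),env.camera_model("wrist")["camera_matrix"])
```

```text
mill knob [0.598 0.085 0.156]
salt top [0.47  0.265 0.095]
green top [0.589 0.188 0.084]
jam lid [0.427 0.09  0.09 ]
board [ 0.43  -0.071  0.001]
mug rim [0.617 0.292 0.09 ]
kettle top [0.862 0.025 0.24 ]
sq [0.591 0.07  0.01 ]
sq [0.583 0.088 0.01 ]
round [0.455 0.275 0.01 ]
round [0.465 0.262 0.01 ]
tri [ 0.573 -0.238  0.01 ]
spice top [ 0.587 -0.211  0.106]
tin top [ 0.411 -0.221  0.058]
board [ 0.429 -0.082  0.01 ]
mug [ 0.612  0.3   -0.   ]
[[0.304, -0.9, -0.313, 0.241], [-0.953, -0.287, -0.1, -0.474], [0.0, 0.328, -0.945, 0.374], [0.0, 0.0, 0.0, 1.0]] [[295.48105535   0.         283.35452409]
 [  0.         295.48105535 211.44413452]
 [  0.           0.           1.        ]]
```

Spice goes to the board first, then salt to the triangle, mill to the round coaster, and spice to the square one. I'll move above the spice jar now and turn the tool to yaw 0.

```bash
python3 -m handwheel '[[[5.8,-1.55,0,0,0,0.1],[11.6,-3.1,0,0,0,0.2],[17.4,-4.65,0,0,0,0.31],[23.2,-6.2,0,0,0,0.31],[29,-7.75,0,0,0,0.31]]]' 1 40
python3 -m handwheel '[[[4.2,-2.7,0,0,0,0],[8.4,-5.4,0,0,0,0],[12.6,-8.1,0,0,0,0],[16.7,-10.8,0,0,0,0],[16.7,-10.8,0,0,0,0]]]'
python3 - <<'E'
from h import *
cv2.imwrite("pics/w1.png",env.read_camera("wrist"));spot("wrist",["spice_c","coaster_triangle","tin_c","spare_board"])
E
```

```text
time_s: 1.72
tcp_pos: [0.4141, -0.3365, 0.2315]
orientation: [3.141, -0.0, -0.0]
force: [0.7, -1.7, 0.6]
width: 0.0859
time_s: 2.35
tcp_pos: [0.5814, -0.2277, 0.2306]
orientation: [-3.141, 0.0, 0.003]
force: [-0.2, 0.2, 0.1]
width: 0.0855
wrist spice_c 0.94 [ 0.588 -0.228  0.12 ] [282. 200.]
wrist coaster_triangle 0.81 [ 0.598 -0.222  0.008] [278. 166.]
wrist tin_c 0.56 [ 0.423 -0.222  0.054] [278. 307.]
wrist spare_board 0.8 [ 0.449 -0.063  0.009] [165. 271.]
```

View pics/w1.png

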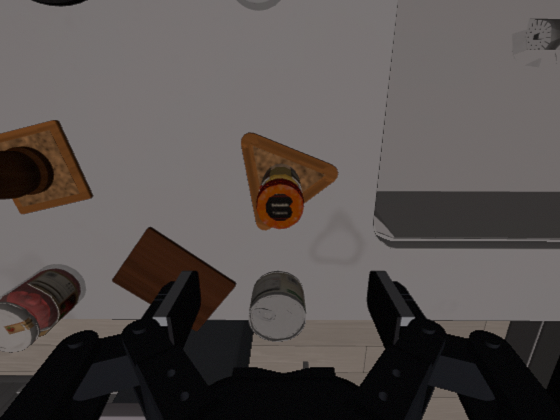

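Wrist view: the spice cap is at (280,203), and the triangle's corners are at (245,137), (337,174) and (264,228). The tin is at (278,305), the board around (174,280), and part of the mill on the square coaster shows at left.

Run:
```python
from h import *
print("cap",ray("wrist",280,203,.116).round(4))
c=[ray("wrist",*p,.010) for p in((243,135),(339,174),(264,230))];c=np.array(c);print(c.round(3),"tri",c.mean(0).round(4),[np.linalg.norm(x-c.mean(0)).round(3) for x in c])
b=[ray("wrist",*p,.010) for p in((150,227),(236,284),(113,280))];b=np.array(b);print(b.round(3),"board",((b[1]+b[2])/2).round(4),np.linalg.norm(b[0]-b[1]),np.linalg.norm(b[0]-b[2]))
q=[ray("wrist",*p,.010) for p in((57,121),(91,195),(20,213))];q=np.array(q);print(q.round(3),"square",((q[0]+q[2])/2).round(4),np.linalg.norm(q[0]-q[1]),np.linalg.norm(q[1]-q[2]))
print(env.get_state()["tcp_pos"])
```

```text
cap [ 0.5826 -0.2276  0.116 ]
[[ 0.635 -0.182  0.01 ]
 [ 0.587 -0.3    0.01 ]
 [ 0.511 -0.205  0.01 ]] tri [ 0.5777 -0.2291  0.01  ] [np.float64(0.074), np.float64(0.072), np.float64(0.071)]
[[ 0.516 -0.053  0.01 ]
 [ 0.428 -0.163  0.01 ]
 [ 0.435  0.012  0.01 ]] board [ 0.4315 -0.0754  0.01  ] 0.1406278673363127 0.10377923895826294
[[0.651 0.036 0.01 ]
 [0.56  0.016 0.01 ]
 [0.536 0.114 0.01 ]] square [0.5938 0.0753 0.01  ] 0.09309954463061416 0.1011424522067004
[ 0.5789016  -0.23072315  0.23151092]
```

```bash
python3 -m handwheel '[[[0.2,0,5,0,0,0],[0.2,0,10,0,0,0],[0.2,0,14,0,0,0],[0.2,0,15.2,0,0,0],[0.2,0,15.2,0,0,0]]]' 1 40
python3 -m handwheel '[[[0,0,0,0,0,0],[0,0,0,0,0,0],[0,0,0,0,0,0],[0,0,0,0,0,0],[0,0,0,0,0,0]]]' 0 40
python3 -m handwheel '[[[0,0,-2,0,0,0],[0,0,-5,0,0,0],[0,0,-8,0,0,0],[0,0,-11,0,0,0],[0,0,-11,0,0,0]]]'
python3 - <<'E'
from h import *
cv2.imwrite("pics/s2.png",cv2.resize(env.read_camera("side")[200:400,160:440],None,fx=2,fy=2))
E
```

```text
time_s: 3.22
tcp_pos: [0.5816, -0.2304, 0.08]
orientation: [3.141, -0.0, -0.001]
force: [0.9, 0.9, 0.6]
width: 0.0855
time_s: 3.85
tcp_pos: [0.5822, -0.2299, 0.0806]
orientation: [3.141, -0.002, -0.0]
force: [-0.8, 0.5, 6.0]
width: 0.0439
time_s: 4.47
tcp_pos: [0.5823, -0.2303, 0.1914]
orientation: [3.139, -0.004, -0.0]
force: [0.1, -0.0, -0.9]
width: 0.0437
```

View pics/s2.png

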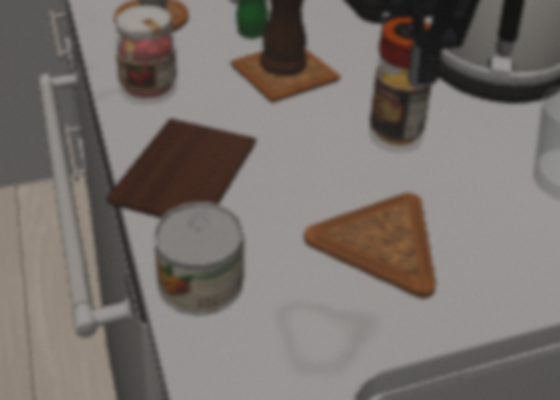

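The spice jar hangs upright in the gripper and the triangle (370,240 in the crop) is empty. Now I'll set the jar on the board.

```bash
python3 -m handwheel '[[[-3.8,-3.9,0,0,0,0],[-7.6,-7.8,0,0,0,0],[-11.4,-11.7,0,0,0,0],[-15.0,-15.5,0,0,0,0],[-15.0,-15.5,0,0,0,0]]]'
python3 -m handwheel '[[[0,0,4,0,0,0],[0,0,8,0,0,0],[0,0,10.2,0,0,0],[0,0,10.9,0,0,0],[0,0,10.9,0,0,0]]]'
python3 -m handwheel '[[[0,0,0,0,0,0],[0,0,0,0,0,0],[0,0,0,0,0,0],[0,0,0,0,0,0]]]' 1
python3 -m handwheel '[[[0,0,-5,0,0,0],[0,0,-10,0,0,0],[0,0,-15,0,0,0],[0,0,-15,0,0,0]]]'
python3 - <<'E'
from h import *
cv2.imwrite("pics/s3.png",env.read_camera("side")[100:400]);spot("side",["spice_c"])
E
```

```text
time_s: 5.15
tcp_pos: [0.4293, -0.0726, 0.1882]
orientation: [-3.14, 0.003, 0.002]
force: [1.1, -0.9, -0.9]
width: 0.0439
time_s: 5.78
tcp_pos: [0.432, -0.0751, 0.0801]
orientation: [-3.141, 0.0, -0.0]
force: [0.3, -0.2, -1.1]
width: 0.0434
time_s: 6.28
tcp_pos: [0.4317, -0.0748, 0.0804]
orientation: [3.141, -0.0, -0.0]
force: [-0.3, 0.3, -0.3]
width: 0.0853
time_s: 6.78
tcp_pos: [0.4329, -0.0753, 0.2334]
orientation: [3.139, -0.006, -0.0]
force: [-0.7, -0.2, -0.7]
width: 0.0856
side spice_c 0.58 [ 0.429 -0.09   0.075] [252. 261.]
```

```bash
python3 -m handwheel '[[[0.8,-5.5,0,0,0,0],[1.6,-11,0,0,0,0],[2.4,-16.5,0,0,0,0],[3.2,-22,0,0,0,0],[3.5,-27.5,0,0,0,0]]]'
python3 -m handwheel '[[[0,-3.2,0,0,0,0],[0,-6.4,0,0,0,0],[0,-6.4,0,0,0,0]]]'
python3 - <<'E'
from h import *
cv2.imwrite("pics/w4.png",env.read_camera("wrist"));spot("wrist",["salt_c","coaster_round","coaster_square","mill_c","jam_c","mug_c"])
E
```

```text
time_s: 7.5
tcp_pos: [0.4662, 0.2019, 0.2285]
orientation: [3.141, 0.003, -0.0]
force: [0.8, 0.4, 0.7]
width: 0.0857
time_s: 7.88
tcp_pos: [0.4659, 0.2654, 0.2283]
orientation: [3.141, 0.003, 0.002]
force: [0.1, -0.8, -0.9]
width: 0.0856
wrist salt_c 0.91 [0.475 0.263 0.09 ] [285. 191.]
wrist salt_c 0.77 [0.589 0.203 0.08 ] [353.  64.]
wrist coaster_round 0.87 [0.475 0.276 0.011] [274. 173.]
wrist coaster_square 0.9 [0.591 0.095 0.011] [436.  70.]
wrist mill_c 0.62 [ 0.446 -0.044  0.01 ] [525. 196.]
wrist mill_c 0.55 [0.595 0.103 0.128] [504.  46.]
wrist jam_c 0.72 [0.432 0.106 0.099] [440. 234.]
wrist mug_c 0.67 [0.616 0.302 0.041] [245.  39.]
```

View pics/w4.png

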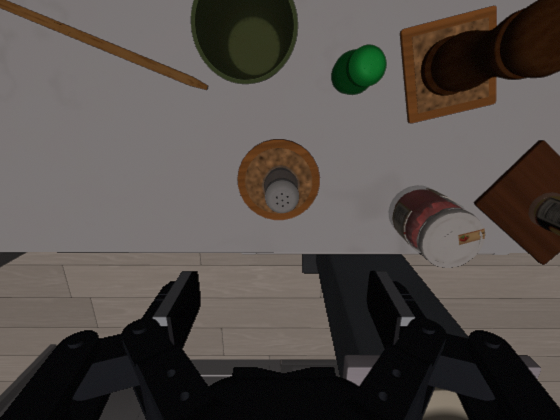

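Two shakers show: a grey-capped clear one at (282,195) on the round coaster, and an all-green one at (366,63) on bare worktop. The first fits the description (clear glass, grey cap, stands on the round coaster). I'll confirm it in one crop, with the side view of the placed spice jar beside it.

Run:
```python
from h import *
a=cv2.resize(cv2.imread("pics/w4.png")[20:230,210:410],None,fx=2,fy=2);b=cv2.resize(cv2.imread("pics/s3.png")[60:270,180:370],None,fx=2,fy=2)
cv2.imwrite("pics/c5.png",np.hstack([a,b]))
for p in [(282,196,.1),(278,179,.01),(450,66,.01)]: print(p,ray("wrist",*p).round(4))
```

```text
(282, 196, 0.1) [0.473  0.2648 0.1   ]
(278, 179, 0.01) [0.469  0.2703 0.01  ]
(450, 66, 0.01) [0.5968 0.078  0.01  ]
```

View pics/c5.png

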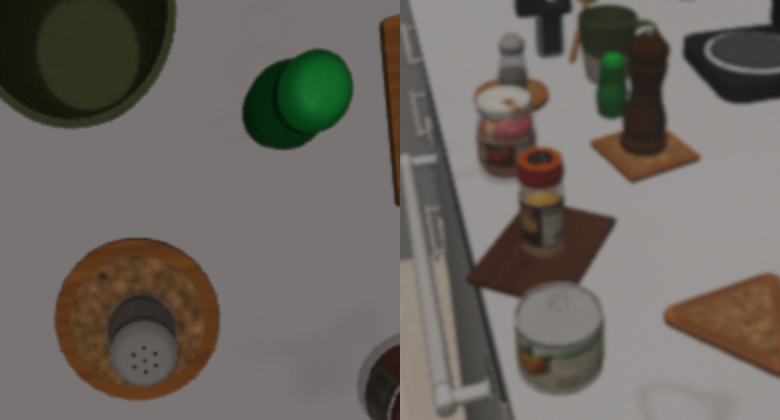

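Confirmed: the grey-capped glass shaker is on the round coaster, the green one is the look-alike, and the spice jar stands upright on the board. Grasping the salt.

```bash
python3 -m handwheel '[[[0.6,0,5,0,0,0],[0.6,0,10,0,0,0],[0.6,0,15,0,0,0],[0.6,0,18,0,0,0],[0.6,0,18.9,0,0,0]]]' 1 40
python3 -m handwheel '[[[0,0,0,0,0,0],[0,0,0,0,0,0],[0,0,0,0,0,0],[0,0,0,0,0,0],[0,0,0,0,0,0]]]' 0 40
python3 -m handwheel '[[[0,0,-3,0,0,0],[0,0,-8,0,0,0],[0,0,-13,0,0,0],[0,0,-18,0,0,0],[0,0,-18,0,0,0]]]'
```

```text
time_s: 8.85
tcp_pos: [0.4721, 0.2636, 0.0399]
orientation: [3.141, 0.003, -0.001]
force: [0.4, 0.6, 0.2]
width: 0.0853
time_s: 9.48
tcp_pos: [0.4737, 0.2645, 0.043]
orientation: [-3.141, -0.003, -0.0]
force: [-0.6, 0.1, 7.5]
width: 0.0376
time_s: 10.1
tcp_pos: [0.474, 0.2647, 0.2256]
orientation: [-3.139, -0.008, -0.0]
force: [-0.4, 0.8, -1.4]
width: 0.0377
```

Width 37.6 mm against the 44 mm expected, so I'll look at how it is held.

Run:
```python
from h import *
a=cv2.resize(env.read_camera("side")[90:250,170:330],None,fx=2.5,fy=2.5);b=cv2.resize(env.read_camera("scene")[170:330,120:280],None,fx=2.5,fy=2.5)
cv2.imwrite("pics/s6.png",np.hstack([a,b]))
```

```text
(no output)
```

View pics/s6.png

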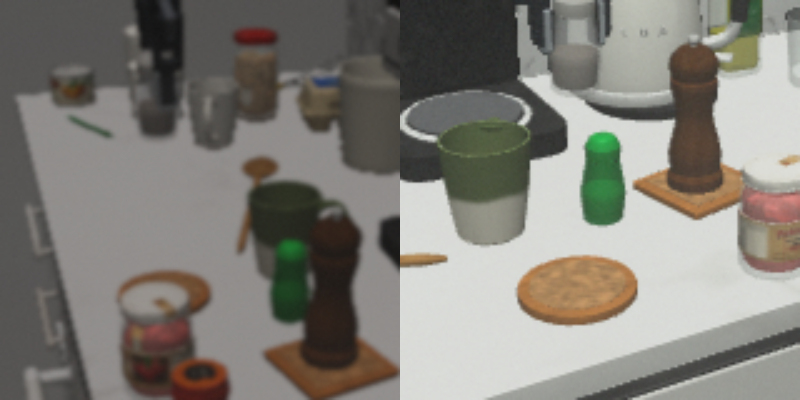

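The salt hangs upright (scene crop 575,50) and the round coaster is empty. Carrying it to the triangle, centre (0.578,-0.229).

```bash
python3 -m handwheel '[[[1.1,5,0,0,0,0],[2.3,10.5,0,0,0,0],[3.5,16,0,0,0,0],[4.7,21.5,0,0,0,0],[5.9,27,0,0,0,0]]]'
python3 -m handwheel '[[[1.2,5.5,0,0,0,0],[2.4,11,0,0,0,0],[3.5,16.5,0,0,0,0],[4.6,22.4,0,0,0,0],[4.6,22.4,0,0,0,0]]]'
python3 - <<'E'
from h import *
for i in range(3): print(env.get_state()["tcp_pos"].round(4)); M=np.array(env.camera_model("wrist")["world_from_camera"]); im=env.read_camera("wrist")
cv2.imwrite("pics/w7.png",im);spot("wrist",["salt_c","coaster_triangle"])
E
```

```text
time_s: 10.82
tcp_pos: [0.5312, -0.0076, 0.2198]
orientation: [-3.141, 0.003, -0.0]
force: [0.8, 0.8, -0.9]
width: 0.0377
time_s: 11.45
tcp_pos: [0.5768, -0.2333, 0.2185]
orientation: [-3.14, 0.003, -0.005]
force: [0.4, -0.2, -1.3]
width: 0.0375
[ 0.5768 -0.2333  0.2185]
[ 0.5769 -0.231   0.2189]
[ 0.5771 -0.2297  0.2195]
wrist salt_c 0.87 [ 0.585 -0.232  0.258] [290. 304.]
wrist coaster_triangle 0.89 [ 0.584 -0.22   0.013] [277. 178.]
wrist coaster_triangle 0.63 [ 0.449 -0.08   0.068] [158. 300.]
```

View pics/w7.png

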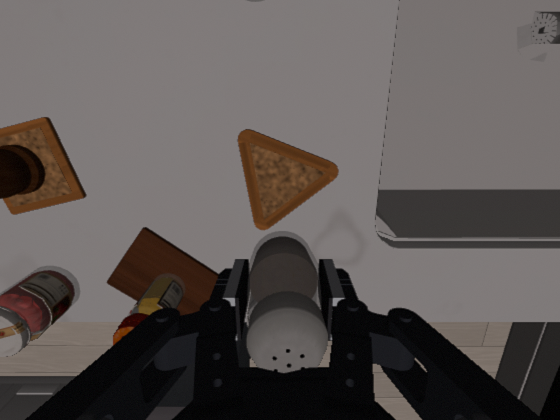

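The salt is held upright at (286,290), and the triangle's corners are at (240,131), (337,172) and (263,230).

Run:
```python
from h import *
s=env.get_state()["tcp_pos"]
c=np.array([ray("wrist",*p,.010) for p in((239,130),(339,172),(264,231))]);print(c.mean(0).round(4),s.round(4),[np.linalg.norm(x-c.mean(0)).round(3) for x in c])
print(proj("wrist",[s[0],s[1],s[2]-.03]),proj("wrist",[s[0],s[1],s[2]+.06]))
```

```text
[ 0.5809 -0.2253  0.01  ] [ 0.5776 -0.2285  0.221 ] [np.float64(0.076), np.float64(0.071), np.float64(0.072)]
[283.52408154 248.12303429] [283.52461528 359.37467205]
```

```bash
python3 -m handwheel '[[[0.15,-0.15,5,0,0,0],[0.15,-0.15,10,0,0,0],[0.15,-0.15,15,0,0,0],[0.15,-0.15,17,0,0,0],[0.15,-0.15,17.9,0,0,0]]]'
python3 -m handwheel '[[[0,0,0,0,0,0],[0,0,0.1,0,0,0]]]'
python3 -m handwheel '[[[0,0,0,0,0,0],[0,0,0,0,0,0],[0,0,0,0,0,0],[0,0,0,0,0,0]]]' 1
python3 -m handwheel '[[[0,0,-5,0,0,0],[0,0,-10,0,0,0],[0,0,-15,0,0,0],[0,0,-18,0,0,0],[0,0,-18,0,0,0]]]'
python3 - <<'E'
from h import *
for i in range(2): im=env.read_camera("wrist")
cv2.imwrite("pics/w8.png",im)
spot("wrist",["salt_c","coaster_triangle"])
E
```

```text
time_s: 12.32
tcp_pos: [0.5793, -0.2269, 0.0431]
orientation: [-3.14, 0.0, 0.001]
force: [-10.3, 12.6, 45.3]
width: 0.0374
time_s: 12.58
tcp_pos: [0.5801, -0.2279, 0.0434]
orientation: [3.141, -0.003, 0.001]
force: [-2.5, 4.5, 12.9]
width: 0.0377
time_s: 13.08
tcp_pos: [0.5791, -0.2283, 0.0412]
orientation: [-3.142, 0.0, -0.0]
force: [0.3, 0.2, 1.5]
width: 0.0854
time_s: 13.7
tcp_pos: [0.5798, -0.2287, 0.2237]
orientation: [3.139, -0.004, -0.0]
force: [0.2, 1.1, -0.6]
width: 0.0858
wrist salt_c 0.77 [ 0.581 -0.229  0.087] [285. 199.]
wrist coaster_triangle 0.9 [ 0.592 -0.212  0.01 ] [270. 171.]
wrist coaster_triangle 0.53 [ 0.58  -0.23   0.088] [285. 200.]
```

View pics/w8.png

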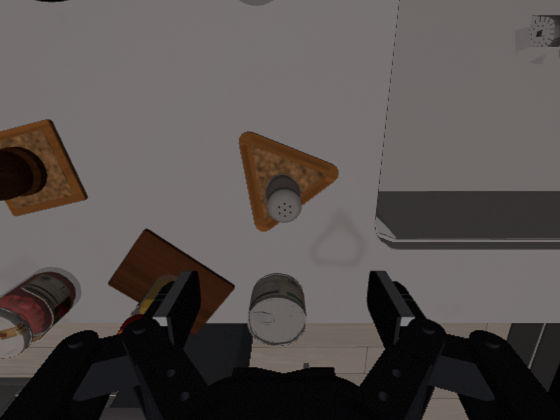

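The salt stands upright on the triangle, cap at (285,205).

Run:
```python
from h import *
c=np.array([ray("wrist",*p,.010) for p in((240,132),(339,174),(264,232))]);print(c.mean(0).round(4));print(ray("wrist",284.5,206,.1).round(4))
K=[ray("wrist",*p,.010) for p in((50,120),(86,196),(14,215))];print(((K[0]+K[2])/2).round(4))
print(env.get_state()["tcp_pos"])
```

```text
[ 0.58   -0.2251  0.01  ]
[ 0.5779 -0.2289  0.1   ]
[0.594  0.0768 0.01  ]
[ 0.57869772 -0.22808698  0.21965956]
```

```bash
python3 -m handwheel '[[[0.3,-6,-1,0,0,0],[0.6,-12,-2,0,0,0],[0.9,-18,-3,0,0,0],[1.2,-24,-3,0,0,0],[1.5,-30,-3,0,0,0]]]'
python3 -m handwheel '[[[0,-0.6,0,0,0,0],[0,-0.6,0,0,0,0]]]'
python3 - <<'E'
from h import *
for i in range(2): im=env.read_camera("wrist")
cv2.imwrite("pics/w9.png",im)
spot("wrist",["mill_c","coaster_square"]);print(env.get_state()["tcp_pos"])
E
```

```text
time_s: 14.52
tcp_pos: [0.5938, 0.0736, 0.2503]
orientation: [-3.141, 0.002, -0.0]
force: [0.9, -0.3, -0.0]
width: 0.0855
time_s: 14.78
tcp_pos: [0.594, 0.0776, 0.2504]
orientation: [3.141, 0.002, 0.0]
force: [0.4, 0.0, -0.6]
width: 0.0857
wrist mill_c 0.56 [0.607 0.086 0.15 ] [272. 198.]
wrist coaster_square 0.85 [0.625 0.061 0.013] [295. 154.]
wrist coaster_square 0.45 [ 0.592 -0.204  0.011] [496. 178.]
[0.5942838  0.07630652 0.25106696]
```

View pics/w9.png

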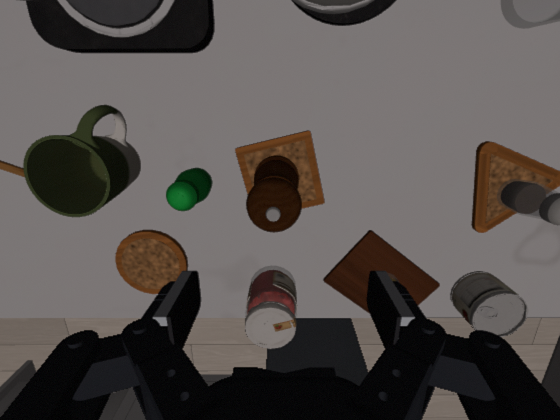

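Wrist view: the mill knob is at (273,214), but no spice jar shows on the board at (380,285). I'll check this from the side first.

Run:
```python
from h import *
print(proj("wrist",[.432,-.075,.116]),proj("wrist",[.432,-.075,.01]))
im=env.read_camera("side");cv2.imwrite("pics/s10.png",cv2.resize(im[80:380,140:440],None,fx=1.9,fy=1.9));spot("side",["spice_c"])
print(ray("wrist",273,214,.170).round(4),ray("wrist",151,263,.01))
print([ray("wrist",*p,.01).round(3) for p in((236,150),(311,130),(325,204))])
```

```text
[413.74269272 333.49797343] [384.34400647 282.81427634]
side spice_c 0.9 [ 0.43  -0.095  0.073] [253. 263.]
side spice_c 0.37 [ 0.574 -0.244  0.008] [352. 326.]
[0.5995 0.0851 0.17  ] [0.46648673 0.2710856  0.01      ]
[array([0.63 , 0.137, 0.01 ]), array([0.654, 0.042, 0.01 ]), array([0.557, 0.02 , 0.01 ])]
```

View pics/s10.png

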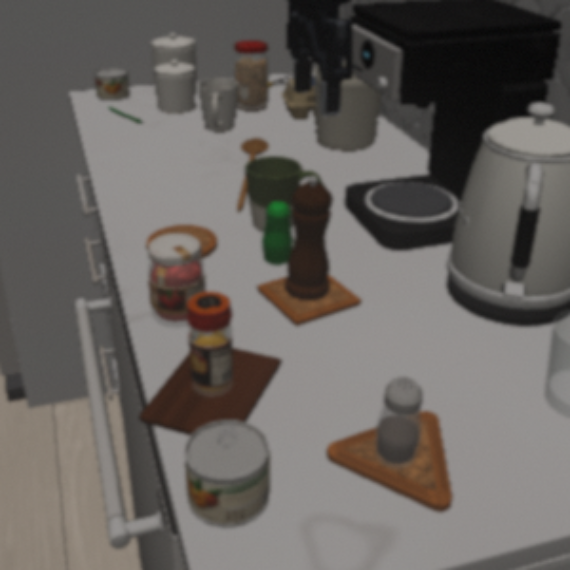

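The spice jar is still upright on the board (it was behind the finger in the wrist view) and the salt is centred on the triangle. Grasping the mill's head at (0.599,0.084).

```bash
python3 -m handwheel '[[[0.5,-0.7,3,0,0,0],[0.5,-0.7,7,0,0,0],[0.5,-0.7,11,0,0,0],[0.5,-0.7,13.2,0,0,0],[0.5,-0.7,13.2,0,0,0]]]' 1 50
python3 -m handwheel '[[[0,0,0,0,0,0],[0,0,0,0,0,0],[0,0,0,0,0,0],[0,0,0,0,0,0],[0,0,0,0,0,0]]]' 0 50
python3 -m handwheel '[[[0,0,-1,0,0,0],[0,0,-3,0,0,0],[0,0,-6,0,0,0],[0,0,-9,0,0,0],[0,0,-12,0,0,0]]]'
python3 -m handwheel '[[[0,0,0,0,0,0],[0,0,0,0,0,0]]]'
python3 - <<'E'
from h import *
a=cv2.resize(env.read_camera("side")[60:260,200:400],None,fx=2,fy=2);b=cv2.resize(env.read_camera("scene")[130:330,140:340],None,fx=2,fy=2)
cv2.imwrite("pics/s11.png",np.hstack([a,b]))
E
```

```text
time_s: 15.7
tcp_pos: [0.5985, 0.0842, 0.118]
orientation: [-3.141, 0.003, -0.001]
force: [0.6, 0.7, 0.2]
width: 0.0857
time_s: 16.32
tcp_pos: [0.6, 0.0845, 0.121]
orientation: [3.141, -0.003, -0.0]
force: [0.4, -0.7, 6.4]
width: 0.0467
time_s: 16.95
tcp_pos: [0.599, 0.0847, 0.2408]
orientation: [-3.142, -0.0, -0.0]
force: [0.6, -0.8, -2.2]
width: 0.0462
time_s: 17.2
tcp_pos: [0.5987, 0.0847, 0.2379]
orientation: [-3.141, 0.002, -0.0]
force: [0.9, -0.4, -2.5]
width: 0.0461
```

View pics/s11.png

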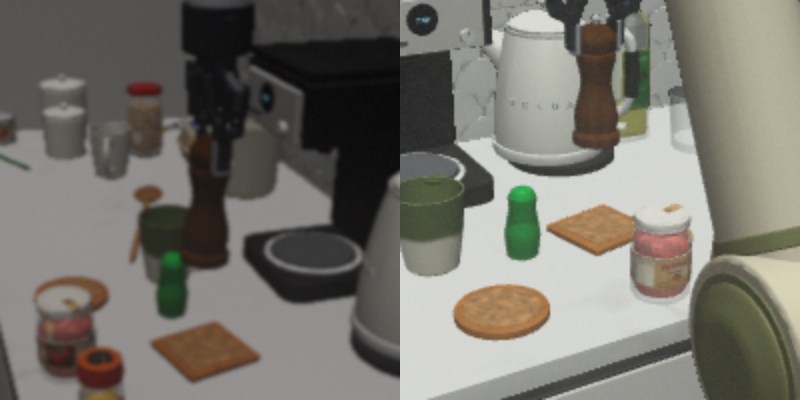

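The mill is held upright and clear of everything. Carrying it to the round coaster (0.468,0.2705) and lowering the last bit slowly.

```bash
python3 -m handwheel '[[[-2.5,-3.6,0,0,0,0],[-6,-8.5,0,0,0,0],[-9.5,-13.5,0,0,0,0],[-12,-17.2,0,0,0,0],[-13.1,-18.6,0,0,0,0]]]'
python3 -m handwheel '[[[0,0,0,0,0,0],[0,0,4,0,0,0],[0,0,8,0,0,0],[0,0,10.5,0,0,0],[0,0,11.3,0,0,0]]]'
python3 -m handwheel '[[[0,0,0.1,0,0,0],[0,0,0.2,0,0,0],[0,0,0.3,0,0,0],[0,0,0.4,0,0,0],[0,0,0.4,0,0,0]]]'
```

```text
time_s: 17.92
tcp_pos: [0.4667, 0.2722, 0.2386]
orientation: [3.141, 0.001, 0.002]
force: [-0.7, -0.4, -1.6]
width: 0.0465
time_s: 18.55
tcp_pos: [0.4685, 0.2693, 0.1247]
orientation: [3.141, 0.002, -0.002]
force: [0.0, 0.4, -1.7]
width: 0.0462
time_s: 19.18
tcp_pos: [0.4682, 0.2707, 0.1224]
orientation: [-3.142, -0.0, -0.0]
force: [0.2, -0.3, -2.0]
width: 0.0462
```

```bash
python3 -m handwheel '[[[0,0,0.1,0,0,0],[0,0,0.15,0,0,0],[0,0,0.15,0,0,0]]]'
python3 -m handwheel '[[[0,0,0.1,0,0,0],[0,0,0.1,0,0,0]]]'
```

```text
time_s: 19.55
tcp_pos: [0.4684, 0.2708, 0.1211]
orientation: [-3.141, -0.001, -0.0]
force: [-0.0, -0.2, 1.0]
width: 0.0465
time_s: 19.8
tcp_pos: [0.4689, 0.2709, 0.121]
orientation: [-3.141, -0.002, -0.0]
force: [-2.0, -0.3, 8.9]
width: 0.0463
```

```bash
python3 -m handwheel '[[[0,0,0,0,0,0],[0,0,0,0,0,0],[0,0,0,0,0,0],[0,0,0,0,0,0]]]' 1
python3 -m handwheel '[[[0,0,-3,0,0,0],[0,0,-7,0,0,0],[0,0,-11,0,0,0],[0,0,-13,0,0,0],[0,0,-13,0,0,0]]]'
python3 - <<'E'
from h import *
for i in range(2): im=env.read_camera("wrist")
cv2.imwrite("pics/w12.png",im);print(env.get_state()["tcp_pos"])
for p in [(.468,.2705,.17),(.468,.2705,.01)]: print(proj("wrist",p))
E
```

```text
time_s: 20.3
tcp_pos: [0.4682, 0.2707, 0.1197]
orientation: [3.142, 0.0, -0.0]
force: [-0.4, -0.1, -0.9]
width: 0.0853
time_s: 20.92
tcp_pos: [0.4686, 0.2709, 0.2508]
orientation: [-3.141, -0.002, -0.0]
force: [0.3, -0.8, -0.8]
width: 0.0855
[0.4678947  0.27058602 0.24870207]
[283.5086688 220.9347646]
[283.38610182 177.14438852]
```

View pics/w12.png

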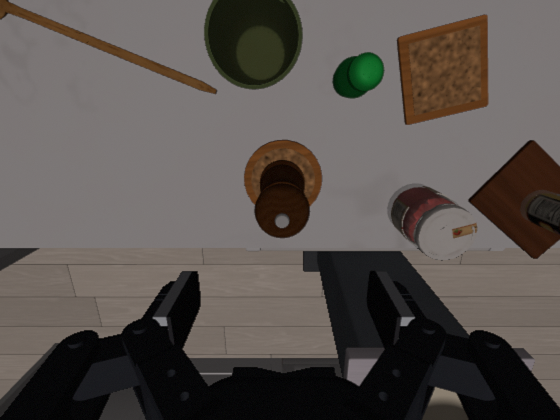

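The mill stands centred on the round coaster: knob (282,221) and ring (283,179) against the expected (283,221) and (283,177). Next is the spice jar.

```bash
python3 - <<'E'
from h import *
c=np.array([ray("wrist",*p,.01) for p in((398,40),(487,15),(488,105),(406,124))]);print("square",c.mean(0).round(4),[np.linalg.norm(c[i]-c[i-1]).round(3) for i in range(4)])
E
python3 -m handwheel '[[[-0.6,5.8,0,0,0,0],[-1.2,11.6,0,0,0,0],[-1.8,17.4,0,0,0,0],[-2.4,23.2,0,0,0,0],[-3.0,29,0,0,0,0]]]'
python3 -m handwheel '[[[-0.6,5.5,0,0,0,0],[-0.6,5.5,0,0,0,0],[-0.6,5.5,0,0,0,0]]]'
python3 - <<'E'
from h import *
for i in range(2): im=env.read_camera("wrist")
cv2.imwrite("pics/w13.png",im);print(env.get_state()["tcp_pos"]);spot("wrist",["spice_c"]);print(proj("wrist",[.432,-.075,.116]))
h=cv2.cvtColor(im,cv2.COLOR_BGR2HSV);m=((h[...,0]<12)|(h[...,0]>172))&(h[...,1]>170)&(h[...,2]>80);m[:, :200]=0;m[:,370:]=0;ys,xs=np.nonzero(m);print(len(xs),xs.min(),xs.max(),ys.min(),ys.max())
u,v=(xs.min()+xs.max())/2,ys.max()
E
```

```text
square [0.5925 0.081  0.01  ] [np.float64(0.094), np.float64(0.099), np.float64(0.097), np.float64(0.099)]
time_s: 21.65
tcp_pos: [0.4373, -0.0209, 0.2486]
orientation: [-3.141, 0.002, -0.0]
force: [0.7, -0.6, -0.1]
width: 0.0852
time_s: 22.02
tcp_pos: [0.4319, -0.0739, 0.249]
orientation: [-3.141, 0.001, -0.001]
force: [0.7, 1.0, 0.0]
width: 0.0853
[ 0.43212673 -0.07324287  0.24934717]
wrist spice_c 0.84 [ 0.439 -0.073  0.12 ] [283. 195.]
[285.31940635 201.19629959]
292 260 303 181 223
```

View pics/w13.png

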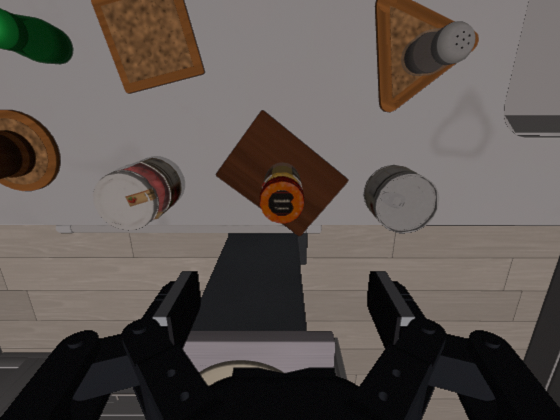

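The spice cap is at (282,202), right under the gripper. Grasp it, lift, and go to the square's centre at (0.593,0.0785).

```bash
python3 -m handwheel '[[[0,0,5,0,0,0],[0,0,10,0,0,0],[0,0,15,0,0,0],[0,0,16.9,0,0,0],[0,0,16.9,0,0,0]]]' 1 40
python3 -m handwheel '[[[0,0,0,0,0,0],[0,0,0,0,0,0],[0,0,0,0,0,0],[0,0,0,0,0,0],[0,0,0,0,0,0]]]' 0 40
python3 -m handwheel '[[[0,0,-2,0,0,0],[0,0,-5,0,0,0],[0,0,-8,0,0,0],[0,0,-11,0,0,0],[0,0,-11,0,0,0]]]'
python3 -m handwheel '[[[3.8,-3.6,0,0,0,0],[7.6,-7.2,0,0,0,0],[11.4,-10.8,0,0,0,0],[15.2,-14.4,0,0,0,0],[16.1,-15.2,0,0,0,0]]]'
python3 -m handwheel '[[[0,0,0,0,0,0],[0,0,4,0,0,0],[0,0,8,0,0,0],[0,0,9.8,0,0,0],[0,0,10.3,0,0,0]]]'
python3 -m handwheel '[[[0,0,0.1,0,0,0],[0,0,0.2,0,0,0],[0,0,0.3,0,0,0],[0,0,0.4,0,0,0],[0,0,0.4,0,0,0]]]'
```

```text
time_s: 22.8
tcp_pos: [0.4317, -0.0732, 0.0799]
orientation: [-3.14, 0.003, 0.001]
force: [-0.4, -0.8, 0.4]
width: 0.0849
time_s: 23.42
tcp_pos: [0.4328, -0.0743, 0.0818]
orientation: [3.141, -0.002, -0.0]
force: [-0.6, 1.9, 5.3]
width: 0.0438
time_s: 24.05
tcp_pos: [0.4329, -0.0746, 0.1926]
orientation: [3.14, -0.004, -0.0]
force: [0.0, -0.2, -1.9]
width: 0.0436
time_s: 24.68
tcp_pos: [0.5938, 0.0797, 0.1886]
orientation: [-3.141, 0.002, 0.002]
force: [-0.3, -0.8, -1.1]
width: 0.0434
time_s: 25.3
tcp_pos: [0.5928, 0.0771, 0.0875]
orientation: [3.142, 0.001, -0.001]
force: [-0.2, 0.2, -0.6]
width: 0.0437
time_s: 25.92
tcp_pos: [0.5932, 0.0777, 0.0838]
orientation: [3.142, 0.0, -0.0]
force: [0.1, 0.7, -0.8]
width: 0.0434
```

```bash
python3 -m handwheel '[[[0,0,0.1,0,0,0],[0,0,0.2,0,0,0],[0,0,0.2,0,0,0]]]'
python3 -m handwheel '[[[0,0,0.1,0,0,0],[0,0,0.1,0,0,0]]]'
```

```text
time_s: 26.3
tcp_pos: [0.5933, 0.0777, 0.0819]
orientation: [-3.142, -0.0, -0.0]
force: [0.3, -0.6, 0.8]
width: 0.0433
time_s: 26.55
tcp_pos: [0.5938, 0.0777, 0.0818]
orientation: [3.142, -0.002, -0.0]
force: [-0.7, 0.2, 6.6]
width: 0.0436
```

Contact with the coaster. Release, rise and look.

```bash
python3 -m handwheel '[[[0,0,0,0,0,0],[0,0,0,0,0,0],[0,0,0,0,0,0],[0,0,0,0,0,0]]]' 1
python3 -m handwheel '[[[0,0,-3,0,0,0],[0,0,-8,0,0,0],[0,0,-13,0,0,0],[0,0,-17,0,0,0],[0,0,-17,0,0,0]]]'
python3 - <<'E'
from h import *
for i in range(2): im=env.read_camera("wrist")
cv2.imwrite("pics/w14.png",im);print(env.get_state()["tcp_pos"])
s=env.read_camera("side");cv2.imwrite("pics/e15.png",np.hstack([im[:,:400],s[:,140:540]]))
for p in [(.593,.0785,.116),(.593,.0785,.01)]: print(proj("wrist",p))
E
```

```text
time_s: 27.05
tcp_pos: [0.5932, 0.0777, 0.0807]
orientation: [-3.142, 0.0, -0.0]
force: [-0.0, 0.1, 0.5]
width: 0.0855
time_s: 27.68
tcp_pos: [0.5941, 0.0777, 0.254]
orientation: [3.141, -0.006, -0.0]
force: [0.5, -0.1, -0.6]
width: 0.0851
[0.59297566 0.07766192 0.25021   ]
[282.60961939 200.5728364 ]
[282.80778428 176.7996011 ]
```

View pics/e15.png

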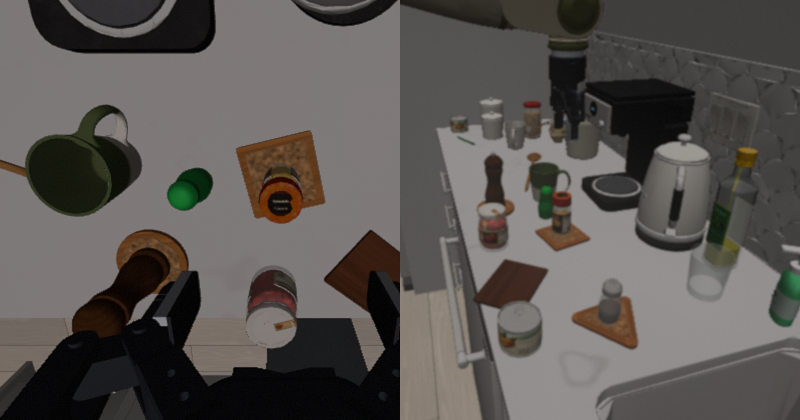

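All three stand upright on their proper coasters, and the bystanders and the green look-alike are where they were. The spice jar's place projects to (283,177) and the square's centre is at about (281,177). Handing in.

```bash
python3 -m handwheel '[[[0,0,-2,0,0,0],[0,0,-2,0,0,0]]]'; python3 -c "
from cell import env
print(env.hand_in())"
```

```text
time_s: 28.08
tcp_pos: [0.5934, 0.0776, 0.2707]
orientation: [3.142, -0.001, -0.0]
force: [-0.0, -0.1, -0.4]
width: 0.0854
the job is handed in; nothing more can be done
None
```

I moved the spice jar to the spare board, the salt to the triangle, the mill to the round coaster, then the spice jar to the square one, and handed the job in at about 28 s.

- **Final position:** in the last wrist and side pictures all three stand upright on the right coasters. By my measurements the mill and the spice jar are within about 2 mm of centre. The salt is about 4 mm off, but my estimates of the triangle's centre differ among themselves by about as much.
- **Bystanders:** the jam jar, tin, mug and green look-alike show no sign of having moved. The gripper was open and clear of everything.
- **Force:** the salt touched down about 3 mm early, so the wrist force read 45 N in the reading right after that descent. That is well under the 120 N wrist limit. It was a push through the held shaker, not through the arm or the gripper's body (limit 40 N). The mill and the spice jar's final placing were then lowered gently, at under 10 N.
- **Disagreements:**
  - The grip on the salt measured 37.6 mm instead of the expected 44 mm, but it was held upright and firmly.
  - The spice jar once seemed to be missing from the board in a wrist picture. The side view showed it upright there, behind a finger.
- **Pictures:** I viewed 14 pictures in all, as budgeted.

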